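# Turn the tasting stand to the arrow

## Task

Turn the revolving tasting stand by gently pushing its spokes with the fingertips, either way round, until the tall slim bottle stands squarely in front of the fixed arrow on the stand's foot, and leave it standing still there. Push nothing but the spokes: do not touch the plate or the things on it, grasp or lift nothing, and leave everything on the counter where it is.

Things in the scene. Friction and masses are not known exactly. Their poses are not given: they have to be found in the camera images.
- stand: Fixed dark steel foot of the revolving stand, a disc 170 mm across. Origin: its underside, on the vertical turning axis. A flat bar runs along its own +x (customers' side, away from the robot) to a post 180 mm from the axis with a flat white arrow (71 mm long, 45 mm wide) 46 mm above the counter; its tip, 148 mm from the axis, points at the axis. It does not turn. Under 52 mm high, below the spokes.
- turntable: The turning part: steel hub 24 mm across, top 164 mm above the counter. Origin on the axis, 24 mm above the counter. Turns either way without end about the vertical, dry friction 0.25 N m, damping 0.15 N m s/rad; stays where left. Spokes lie along its own +x, +y, -x, -y; the four things on the plate stand midway between spokes, at 45 degrees. Starts 20 degrees or more off.
- plate: Round wooden plate of the turntable, 230 mm across, 8 mm thick, top 36 mm above the counter. Same origin and axes as the turntable. Carries four loose things, on flat dark seats 72 mm from the axis. Not to be pushed.
- spokes: Four level aluminium bars 14 mm thick, from the hub to 150 mm from the axis, each with a 22 mm black ball at its end; centreline 148 mm above the counter (124 mm above this origin). They pass above everything on the plate and nearby counter. Same origin and axes as the turntable. These are what is pushed.
- oil_bottle: The bottle: tall slim amber bottle with a narrow neck and red cap, 42 mm across, 95 mm tall, about 0.14 kg, loose on the plate 72 mm from the axis; its top is 131 mm above the counter. The tallest and slimmest of the four things. Origin: centre of its underside.
- squat_jar: Squat amber jar with red cap, 62 mm across, 50 mm tall, loose on the plate. Origin: centre of its underside.
- round_jar: Amber jar with red cap, 58 mm across, 70 mm tall, loose on the plate. Origin: centre of its underside.
- cup: White open cup, 60 mm across, 50 mm tall, loose on the plate. Origin: centre of its underside.
- jar_a: Large amber jar with red cap, 68 mm across, 90 mm tall, on the counter left of the stand; bystander. Origin: centre of its underside.
- jar_b: Like jar_a, standing near it; bystander. Origin: centre of its underside.
- tin: Steel tin, 72 mm across, 75 mm tall, on the counter right of the stand; bystander. Origin: centre of its underside.
- bowl: White bowl, 100 mm across, 45 mm tall, on the counter right of the stand; bystander. Origin: centre of its underside.
- spoon: Spoon 170 mm long lying on the counter; bystander. Origin: underside, on the handle's line.
- stamp: Small wooden block stamp 45 x 35 x 50 mm on the counter; bystander. Origin: centre of its underside.

How it is judged:
On the way:
1. a spoke is pushed with the fingers (contact force between the fingers and spokes above 0.5 N), for 0.1 s.
At the end, for the whole second after the job is handed in: The tall slim bottle's middle is within 12 mm sideways of the line from the axis to the arrow (9.5 degrees), on the arrow's side; turntable at rest; the four things upright on their seats (58 to 85 mm from the axis); counter things within 30 mm of where they were (y of oil_bottle in the frame of stand between -0.012 and 0.012 m and x of oil_bottle in the frame of stand above 0.05 m and angular speed of turntable below 0.03 rad/s and linear speed of oil_bottle below 0.02 m/s and horizontal distance between oil_bottle and turntable between 0.058 and 0.085 m and angle between each of oil_bottle, squat_jar, round_jar, cup's own z axis and vertical below 0.2 rad and horizontal distance between squat_jar and turntable between 0.058 and 0.085 m and horizontal distance between round_jar and turntable between 0.058 and 0.085 m and horizontal distance between cup and turntable between 0.058 and 0.085 m and distance of each of jar_a, jar_b, tin, bowl, spoon, stamp from where it was at the start of the episode below 0.03 m); the robot touches nothing.
It fails at once if a thing on the plate or the plate itself is touched by the robot with more than 1 N (contact force between any of the fingers, the arm and oil_bottle above 1 N or contact force between any of the fingers, the arm and squat_jar above 1 N or contact force between any of the fingers, the arm and round_jar above 1 N or contact force between any of the fingers, the arm and cup above 1 N or contact force between any of the fingers, the arm and plate above 1 N).
It fails at once if the spokes are pushed or squeezed with more than 20 N (contact force between any of the fingers, the arm and spokes above 20 N).
It fails at once if a thing on the plate is lifted (10 mm or more), tipped or shifted off its seat (height (world z) of any of oil_bottle, squat_jar, round_jar, cup above 0.046 m or not (horizontal distance between oil_bottle and turntable between 0.058 and 0.085 m and angle between each of oil_bottle, squat_jar, round_jar, cup's own z axis and vertical below 0.2 rad and horizontal distance between squat_jar and turntable between 0.058 and 0.085 m and horizontal distance between round_jar and turntable between 0.058 and 0.085 m and horizontal distance between cup and turntable between 0.058 and 0.085 m)).
It fails at once if a thing on the counter is moved or lifted by more than 30 mm (distance of any of jar_a, jar_b, tin, bowl, spoon, stamp from where it was at the start of the episode above 0.03 m).
It also fails if it takes over 54 s, if anything falls off the work surface, if the arm or the gripper's body presses on something with over 40 N, if the wrist force passes 120 N, or if a joint passes its speed limit or range.

## Robot

A 7-joint arm with a two-finger parallel gripper is mounted at the origin on the work surface. World frame = base frame: x ahead of the robot, y to its left, z up, the work surface at z = 0. Lengths are in m, angles in rad, forces in N, time in s.
With the tool pointing down it reaches from about 0.425 to 0.875 m from the base axis. Payload 8.4 kg.
Tool frame: the origin (TCP) lies on the centre line of the jaws, within the pads' length; the fingertips stand 25 mm ahead of it and the grasp point (between the pads) lies 6 mm ahead of it; z points along the fingers, y is the direction in which the jaws open and shut (so a half turn about z gives the same grasp; the last joint's range is limited). The gripper opens to 87 mm and grips with 3 to 60 N. Pads are 19 mm wide; open, the fingers measure 117 mm over their backs; the gripper's body (75 mm by 190 mm) begins 51 mm behind the grasp point.
Start: joints at [-1.349, 0.333, 0.04, 1.465, -0.013, 1.343, -0.059], TCP at [0.205, 0.617, 0.227] pointing down, gripper open.
Joint ranges: [-2.58, 2.58], [-0.38, 2.09], [-1.3, 1.39], [0.25, 2.4], [-1.5, 4.64], [0.08, 2.09], [-2.65, 2.65]. Speed limits (rad/s): [2.22, 2.22, 2.79, 2.79, 3.14, 3.14, 3.14].

## Interface

Orientations are given as a rotation vector (axis times angle).
In Python, from bench import r gives the robot as it stands.
- The arm moves only by the tool step_arm, never from a script. Its argument "increments" is a list that holds one entry, the list of rows, each a list of 5 numbers: the shift along the world's x, y, z in mm, then the turn about the world's z in degrees, then the gripper's target within -1 to 1 (shut at 1, half-way at 0, fully open at -1). A call has 1 to 8 rows; each row shifts and turns the commanded pose from where the row before left it; what a row does not reach is not made up. A row lasts 1/8 s, in which the tool goes at most 62.5 mm and 10.7 degrees, less where a joint would pass 70% of its speed; a pose out of reach is approached as far as the arm can. A call with a gripper value outside its range is refused whole. The fingers move at their own pace and stop on an object; the grip force is fixed at half the most. Time passes only in rows, so rows that do not move let the fingers close. It gives the time, the measured TCP pose, the force and the opening at its end, in the units of the state.
- r.get_obs(): the state, without advancing time (a new reading comes with each control period).
- r.read_camera(name): name is "scene" or "top" or "wrist"; returns the picture (400x640x3 uint8, blue, green, red); there is no depth.
- r.camera_params(name): a dict with "mtx" (3x3 intrinsics, pixels), "camera_from_world" (4x4, takes a point from world to camera coordinates). Camera axes: x right, y down, z forward; pixel columns grow to the right and rows downward; lengths in m; the calibration is good to about 2 mm. The wrist camera is an equidistant fisheye: a pixel r from the principal point sees the ray r / f radians off the axis. A picture is of the moment at which its call begins: read the wrist's pose just before it. camera_params takes no time and is no camera call; for the wrist camera it gives the pose at the moment of the call.
- r.hand_in(): hands the job in, once; it reports no verdict.
The state is a dict: "t": time; "joint_positions": joint angles; "joint_vel": joint speeds; "tau": joint torques, N m; "position": TCP position; "ee_rot": TCP orientation; "contact_force": force on the tool from outside, world axes, zero at the start; "torque": the same for the moment, N m; "gripper_width": finger opening in m.
Only numpy, scipy, OpenCV 4.12 (cv2) and the standard library are available. Lean on these libraries where they do the work, as an engineer would, in place of code of your own. Each camera call takes 0.05 s, during which the arm holds its last target. There are 200 camera calls.

## Working session

There is one attempt and no reset: what is moved stays moved. The work goes in short steps, Python scripts to look and compute and a tool call to move; the robot and the scene stay as the last step left them, time stands still between calls to the robot, and variables do not carry over. Pictures are saved under pics/ and viewed, about 8 in all and at most 12, crops included, and the job is handed in when it is done.

Besides the shell and the picture viewer there is one more tool, called by a JSON object that holds its "method" and its "body", one argument or row to a line. step_arm: Moves the arm, as the interface text tells. Its arguments: {"type":"object","properties":{"increments":{"type":"array"}},"required":["increments"]}

```bash
mkdir -p pics
cat > h.py <<'E'
import numpy as np, cv2
from bench import r
def ray(name,px,z):
    p=r.camera_params(name);K=np.array(p["mtx"]);T=np.array(p["camera_from_world"])
    d=T[:3,:3].T@np.linalg.solve(K,[px[0],px[1],1]);o=-T[:3,:3].T@T[:3,3]
    return (o+d*(z-o[2])/d[2])[:2]
def proj(name,P):
    p=r.camera_params(name);q=np.array(p["camera_from_world"])@np.r_[P,1];u=np.array(p["mtx"])@q[:3];return u[:2]/u[2]
E
python3 - <<'E'
from h import *
for n in("top","scene"): cv2.imwrite(f"pics/{n}0.png",r.read_camera(n))
for n in("top","scene"):
    T=np.array(r.camera_params(n)["camera_from_world"]);print(n,-T[:3,:3].T@T[:3,3])
o=r.get_obs();print(o["t"],o["position"],o["ee_rot"],o["contact_force"])
E
```

```text
top [0.37905032 0.06997383 1.0451394 ]
scene [1.16360703 0.26777666 0.95623897]
0.1 [0.20484767 0.61643651 0.22635458] [-5.01765562e-01 -3.10111243e+00  2.29366736e-03] [ 0.17220546  0.09261356 -0.41452173]
```

View pics/top0.png

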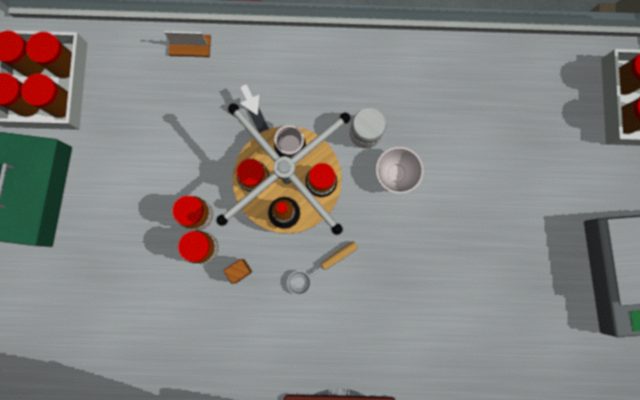

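View pics/scene0.png

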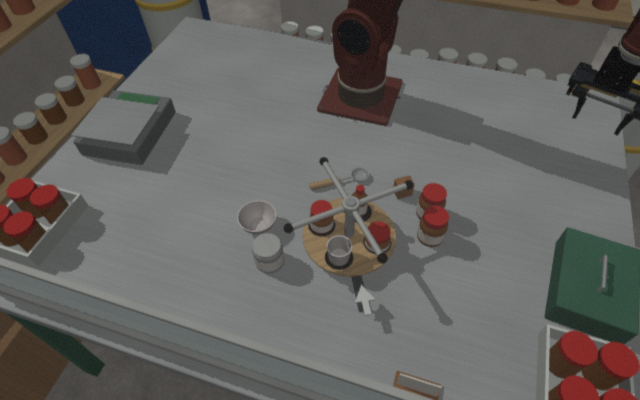

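The top view shows the hub at (285,167), four balls at (233,108), (346,118), (337,229) and (222,220), the bottle near the robot at about (283,210), and the arrow at about (250,100). Next I'll measure these.

Run:
```python
from h import *
im=cv2.imread("pics/top0.png");hsv=cv2.cvtColor(im,cv2.COLOR_BGR2HSV)
B=[]
for c in [(233,108),(346,118),(337,229),(222,220)]:
    m=np.zeros(im.shape[:2],np.uint8);cv2.circle(m,c,9,1,-1)
    ys,xs=np.where((hsv[...,2]<40)&(m>0));B.append(ray("top",(xs.mean(),ys.mean()),.148));print(c,len(xs),xs.mean(),ys.mean(),B[-1])
B=np.array(B);ax=(B[:4].mean(0));print("axis",ax,"hub",ray("top",(284.5,167),.164))
for b in B: print(np.hypot(*(b-ax)),np.degrees(np.arctan2(*(b-ax)[::-1])))
w=((hsv[...,2]>190)&(hsv[...,1]<40)).astype(np.uint8);w[:80]=0;w[120:]=0;w[:,:235]=0;w[:,270:]=0
ys,xs=np.where(w);P=np.array([ray("top",(x,y),.046) for x,y in zip(xs,ys)]);c=P.mean(0)
d=np.linalg.svd(P-c)[2][0];print("arrow",len(xs),c,np.hypot(*(c-ax)),np.degrees(np.arctan2(*(c-ax)[::-1])),"axisdir",np.degrees(np.arctan2(d[1],d[0])))
red=cv2.inRange(hsv,(0,150,80),(8,255,255))|cv2.inRange(hsv,(172,150,80),(180,255,255))
n,l,s,ce=cv2.connectedComponentsWithStats(red)
for i in range(1,n):
    if s[i,4]>20 and 150<ce[i][0]<400: 
        q=ray("top",ce[i],.131);print(ce[i],s[i,4],q,np.hypot(*(q-ax)),np.degrees(np.arctan2(*(q-ax)[::-1])))
for n,p,z in[("jar_a",(190,211),.09),("jar_b",(196,246),.09),("tin",(369,124),.075),("bowl",(399,170),.045),("stamp",(237,270),.05)]:print(n,ray("top",p,z))
```

```text
(233, 108) 59 232.47457627118644 107.72881355932203 [0.66993179 0.22182436]
(346, 118) 55 345.25454545454545 117.12727272727273 [0.65781315 0.00743491]
(337, 229) 66 336.6515151515151 229.0 [0.44483543 0.01973717]
(222, 220) 64 221.28125 219.953125 [0.45601839 0.23227528]
axis [0.55714969 0.12031793] hub [0.55508444 0.11858192]
0.1517344951348984 41.9879258362084
0.151247180581056 -48.27500787539923
0.15076797428538136 -138.15460879638957
0.15087076992357726 132.0915672567956
arrow 252 [0.72244493 0.20357872] 0.1850807293919081 26.73483185596942 axisdir -153.30366072546542
[249.94049587 171.90413223] 605 [0.55038197 0.18566713] 0.06569870438813917 95.91260665826276
[321.57269504 175.78014184] 564 [0.5466377  0.04940696] 0.07168590096962867 -98.43223091316379
[187.70950469 210.30120482] 747 [0.47399487 0.29905914] 0.19713737047582683 114.94901097435155
[281.24107143 207.26785714] 112 [0.48435144 0.12397579] 0.07289008831245153 177.1235083705328
[193.72554003 245.99872935] 787 [0.4076273  0.28397259] 0.22167496846204032 132.41625147792746
[327.78403756 398.36619718] 213 [0.14185465 0.02891373] 0.42523486965777835 -167.58741123384925
jar_a [0.47699468 0.30478096]
jar_b [0.40901745 0.28917033]
tin [ 0.66737899 -0.04663088]
bowl [ 0.57910045 -0.11402705]
stamp [0.3642676 0.2133878]
```

Axis ≈ (0.557, 0.120). The bottle is at 177° and the arrow at 26.7°, so the stand needs about −150° (clockwise). I'll push the spoke at 132° with closed fingers at TCP z ≈ 0.165, around the far side.

{"method": "step_arm", "body": {
  "increments": [
    [[25,-45,0,0,1],[25,-45,0,0,1],[25,-45,0,0,1],[25,-45,0,0,1],[25,-45,0,0,1],[25,-45,0,0,1],[25,-45,0,0,1],[25,-45,0,0,1]]
  ]
}}

```text
t: 1.1
position: [0.4054, 0.2551, 0.227]
ee_rot: [-0.502, -3.101, 0.0]
contact_force: [1.4, 0.2, -0.9]
gripper_width: 0.0151
```

{"method": "step_arm", "body": {
  "increments": [
    [[22,-40,0,0,1],[22,-40,0,0,1],[0,0,0,0,1],[0,0,-20,0,1],[0,0,-20,0,1],[0,0,-12,0,1],[0,0,-10,0,1],[0,0,0,0,1]]
  ]
}}

```text
t: 2.1
position: [0.4486, 0.1769, 0.1647]
ee_rot: [-0.501, -3.101, 0.001]
contact_force: [1.1, 0.1, -0.0]
gripper_width: 0.0006
```

Run:
```python
from h import *
o=r.get_obs();print(o["t"],o["position"],o["gripper_width"],o["contact_force"])
cv2.imwrite("pics/s1.png",r.read_camera("scene")[100:340,150:550].repeat(2,0).repeat(2,1)[:, :])
# arc plan (azimuths, mm deltas)
ax=np.array([.557,.120]);a=np.radians(np.r_[152:0:-5])
P=(ax+.122*np.c_[np.cos(a),np.sin(a)])*1000
p=P[0].round()
for i in range(1,len(P)):
    d=(P[i]-p).round();p=p+d;print(round(np.degrees(a[i])),d.astype(int).tolist(),p.astype(int).tolist())
```

```text
2.1 [0.44860281 0.17689825 0.1646724 ] 0.0005843859636024938 [ 1.11589173  0.13324196 -0.04262942]
147 [6, 9] [455, 186]
142 [6, 9] [461, 195]
137 [7, 8] [468, 203]
132 [7, 8] [475, 211]
127 [9, 6] [484, 217]
122 [8, 6] [492, 223]
117 [10, 6] [502, 229]
112 [9, 4] [511, 233]
107 [10, 4] [521, 237]
102 [11, 2] [532, 239]
97 [10, 2] [542, 241]
92 [11, 1] [553, 242]
87 [10, 0] [563, 242]
82 [11, -1] [574, 241]
77 [10, -2] [584, 239]
72 [11, -3] [595, 236]
67 [10, -4] [605, 232]
62 [9, -4] [614, 228]
57 [9, -6] [623, 222]
52 [9, -6] [632, 216]
47 [8, -7] [640, 209]
42 [8, -7] [648, 202]
37 [6, -9] [654, 193]
32 [6, -8] [660, 185]
27 [6, -10] [666, 175]
22 [4, -9] [670, 166]
17 [4, -10] [674, 156]
12 [2, -11] [676, 145]
7 [2, -10] [678, 135]
2 [1, -11] [679, 124]
```

View pics/s1.png

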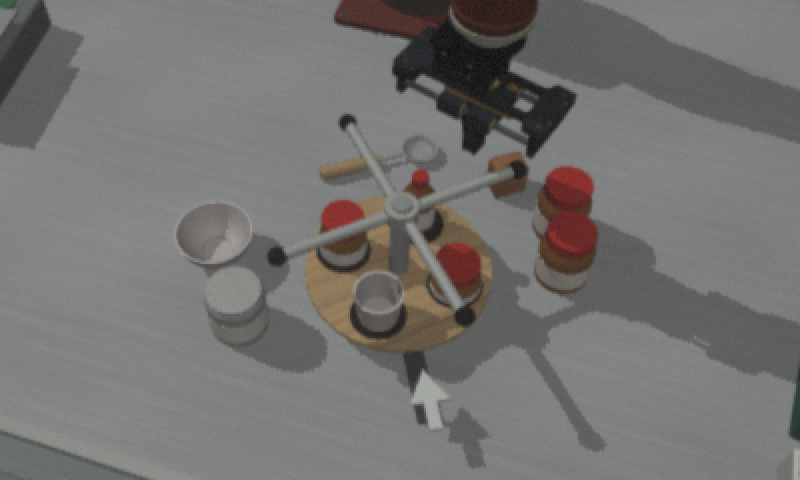

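The crop shows the closed fingertips (about 475,145) between two spokes, clear of the bottle (420,180), with the spoke to push just ahead of them. I'll make contact slowly.

{"method": "step_arm", "body": {
  "increments": [
    [[3,4,0,0,1],[3,5,0,0,1],[3,4,0,0,1],[3,5,0,0,1],[3,4,0,0,1],[4,4,0,0,1],[7,8,0,0,1],[9,6,0,0,1]]
  ]
}}

```text
t: 3.15
position: [0.4844, 0.2176, 0.1651]
ee_rot: [-0.501, -3.101, -0.0]
contact_force: [0.2, 0.5, 0.0]
gripper_width: 0.0007
```

```bash
cat > m.py <<'E'
from h import *
import sys
ax=np.array([.557,.120])
im=r.read_camera("top");hsv=cv2.cvtColor(im,cv2.COLOR_BGR2HSV)
# black ball blobs on ring at radius .150, z .148
m=(hsv[...,2]<40).astype(np.uint8);n,l,s,ce=cv2.connectedComponentsWithStats(m)
for i in range(1,n):
    q=ray("top",ce[i],.148)-ax
    if .135<np.hypot(*q)<.165 and 30<s[i,4]<130: print("ball",s[i,4],np.hypot(*q).round(3),np.degrees(np.arctan2(q[1],q[0])).round(1))
red=cv2.inRange(hsv,(0,150,80),(8,255,255))|cv2.inRange(hsv,(172,150,80),(180,255,255))
n,l,s,ce=cv2.connectedComponentsWithStats(red)
for i in range(1,n):
    q=ray("top",ce[i],.131)-ax
    if s[i,4]>15 and np.hypot(*q)<.1: print("red",s[i,4],np.hypot(*q).round(3),np.degrees(np.arctan2(q[1],q[0])).round(1))
cv2.imwrite(f"pics/{sys.argv[1]}.png",im[60:280,120:460].repeat(2,0).repeat(2,1))
print(r.get_obs()["contact_force"])
E
python3 m.py t1
```

```text
ball 52 0.152 42.0
ball 50 0.151 -48.1
ball 54 0.151 -138.2
red 506 0.064 93.4
red 561 0.071 -98.3
red 100 0.073 177.6
[ 0.6783692   0.61171596 -0.04180442]
```

Run:
```python
from h import *
cv2.imwrite("pics/s2.png",cv2.resize(r.read_camera("scene")[110:270,290:490],None,fx=4,fy=3.75,interpolation=cv2.INTER_CUBIC)[:600])
print(r.get_obs()["position"])
for p in [[.484,.218,.14],[.457,.232,.148]]:print(proj("scene",p))
```

```text
[0.48484579 0.21758388 0.16504176]
[398.50512106 193.5813302 ]
[407.30223454 184.27402298]
```

View pics/s2.png

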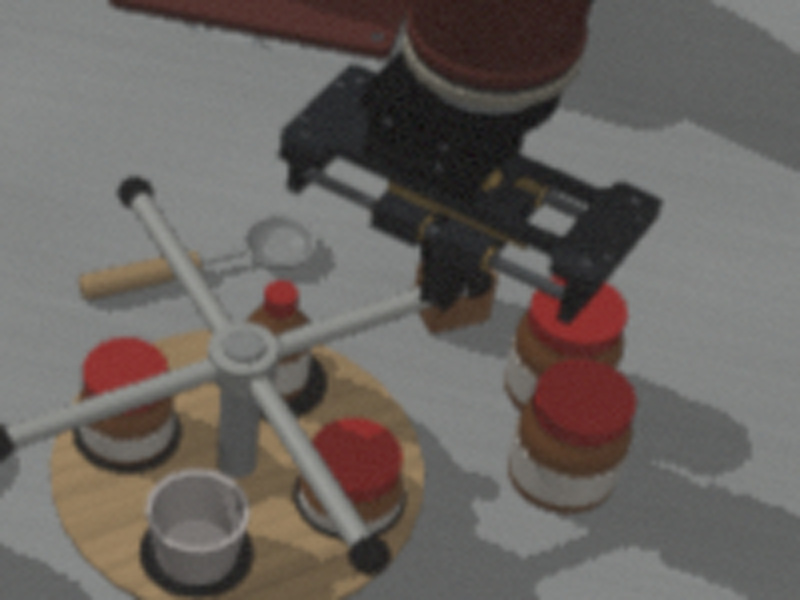

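View pics/t1.png

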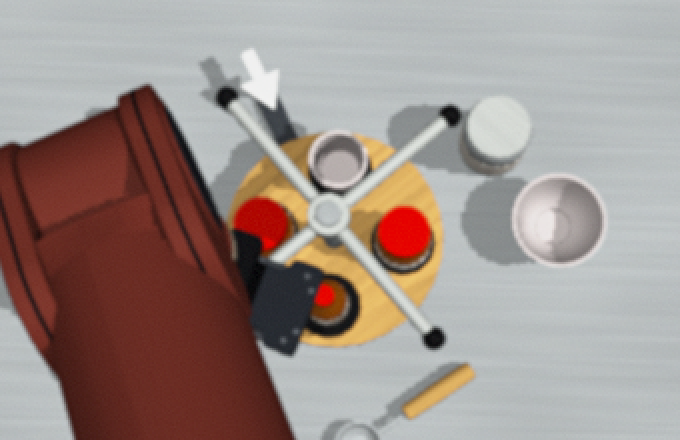

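The turntable hasn't turned, although by the numbers the finger should have crossed the spoke. I'll check the tip against the spoke with the wrist camera and by triangulating the balls.

Run:
```python
from h import *
w=r.read_camera("wrist");cv2.imwrite("pics/w1.png",w)
im=cv2.imread("pics/scene0.png");v=cv2.cvtColor(im,cv2.COLOR_BGR2HSV)[...,2]
B=[(.6699,.2218),(.6578,.0074),(.4448,.0197),(.4560,.2323)]
for b,c in zip(B,[(383,258),(288,229),(323,161),(410,185)]):
    m=np.zeros(v.shape,np.uint8);cv2.circle(m,c,7,1,-1);ys,xs=np.where((v<45)&(m>0))
    print(len(xs),xs.mean().round(1),ys.mean().round(1),[proj("scene",[*b,z]).round(1) for z in(.148,.12)])
print([proj("scene",[.4848,.2176,z]).round(1) for z in(.14,.15,.16,.165)])
o=r.get_obs();print(o["position"],o["contact_force"],o["joint_positions"])
```

```text
62 382.1 257.5 [array([381.4, 258.2]), array([380.2, 265. ])]
52 287.6 227.7 [array([286.7, 227.6]), array([287.6, 234.8])]
21 322.7 159.9 [array([322.6, 160.6]), array([322.8, 168.4])]
34 408.8 184.4 [array([407.5, 184. ]), array([405.9, 191.6])]
[array([398.3, 193.8]), array([398.8, 191.1]), array([399.3, 188.3]), array([399.6, 186.9])]
[0.48436194 0.21703137 0.1649533 ] [-0.50555617 -0.03463183  0.16380347] [-0.87278284  0.13431659  0.40162573  1.85381259 -0.05650561  1.16497208
  0.79799909]
```

View pics/w1.png

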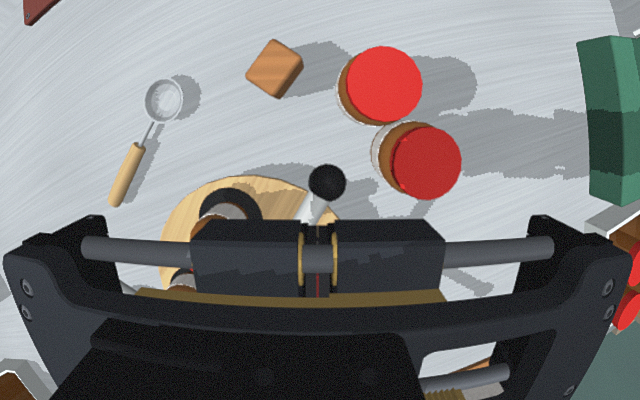

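The wrist view shows the spoke (ball at 328,183) running under the fingers, so the tips passed over it and must sit higher than I assumed. I'll get the tip height from the clear earlier picture (s1).

Run:
```python
from h import *
a=cv2.imread("pics/s1.png")[::2,::2]   # origin (150,100)
c=a[20:85,200:260]; s=9
o=cv2.resize(c,None,fx=s,fy=s,interpolation=cv2.INTER_CUBIC)
o=cv2.convertScaleAbs(o,alpha=1.6)
X=np.array([-.949,.316]);Y=np.array([.316,.948]);t=np.array([.4486,.1769])
for z,col in((.14,(0,0,255)),(.15,(0,255,0)),(.16,(255,255,0)),(.17,(255,0,255))):
    q=np.array([proj("scene",[*(t+i*.0095*X+j*.015*Y),z]) for i,j in((1,1),(1,-1),(-1,-1),(-1,1))])
    cv2.polylines(o,[((q-[350,120]+.5)*s).astype(int)],True,col,1)
cv2.imwrite("pics/z1.png",o)
```

```text
(no output)
```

View pics/z1.png

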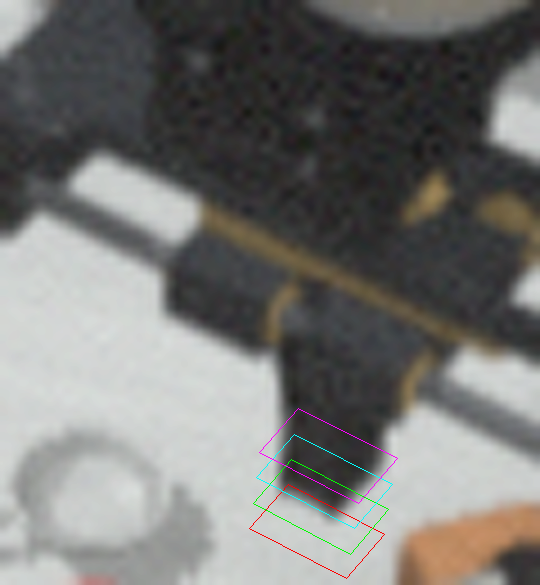

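The visible near edge of the tip matches z ≈ 0.158, not 0.140, so the tips passed just over the spoke (top 0.155). I'll lift, go back, and come down about 15 mm lower than before, with the tips at about 0.143.

{"method": "step_arm", "body": {
  "increments": [
    [[0,0,15,0,1],[0,0,5,0,1],[-18,-20,0,0,1],[-18,-20,0,0,1],[0,0,0,0,1],[0,0,-15,0,1],[0,0,-10,0,1],[0,0,-10,0,1]]
  ]
}}

```text
t: 4.3
position: [0.4479, 0.177, 0.1489]
ee_rot: [-0.501, -3.101, 0.002]
contact_force: [0.5, -0.4, -0.3]
gripper_width: 0.0006
```

{"method": "step_arm", "body": {
  "increments": [
    [[3,4,0,0,1],[3,5,0,0,1],[3,4,0,0,1],[3,5,0,0,1],[2,3,0,0,1],[2,3,0,0,1],[2,3,0,0,1],[3,3,0,0,1]]
  ]
}}

```text
t: 5.3
position: [0.469, 0.2066, 0.1501]
ee_rot: [-0.502, -3.101, 0.001]
contact_force: [-1.0, -3.3, -0.4]
gripper_width: 0.0005
```

```bash
python3 m.py t2
```

```text
ball 49 0.152 37.1
ball 52 0.151 -53.1
ball 58 0.151 -143.3
red 611 0.065 90.5
red 561 0.072 -103.5
[-0.55276754 -0.51563674  1.04258573]
```

Contact: the stand has turned −5°. Continuing along the arc.

{"method": "step_arm", "body": {
  "increments": [
    [[5,5,0,0,1],[9,6,0,0,1],[8,6,0,0,1],[10,6,0,0,1],[9,4,0,0,1],[10,4,0,0,1],[11,2,0,0,1],[10,2,0,0,1]]
  ]
}}

```text
t: 6.35
position: [0.5417, 0.242, 0.1501]
ee_rot: [-0.502, -3.101, 0.0]
contact_force: [-1.9, -2.0, 0.1]
gripper_width: 0.0002
```

{"method": "step_arm", "body": {
  "increments": [
    [[11,1,0,0,1],[10,0,0,0,1],[11,-1,0,0,1],[10,-2,0,0,1],[11,-3,0,0,1],[10,-4,0,0,1],[9,-4,0,0,1],[9,-6,0,0,1]]
  ]
}}

```text
t: 7.35
position: [0.6224, 0.2228, 0.1501]
ee_rot: [-0.501, -3.101, -0.0]
contact_force: [-4.0, 0.1, 1.3]
gripper_width: 0.0005
```

```bash
python3 m.py t3; python3 -c "
from h import *;print(r.get_obs()['position'])"
```

```text
ball 45 0.151 -41.9
ball 55 0.151 -132.0
red 583 0.058 0.5
red 54 0.067 93.3
red 582 0.077 -176.2
[ 0.08975825 -1.3839051  -0.42658627]
[0.62380565 0.22127666 0.15024612]
```

{"method": "step_arm", "body": {
  "increments": [
    [[9,-6,0,0,1],[8,-7,0,0,1],[8,-7,0,0,1],[6,-9,0,0,1],[6,-8,0,0,1],[6,-10,0,0,1],[4,-9,0,0,1],[4,-10,0,0,1]]
  ]
}}

```text
t: 8.4
position: [0.6733, 0.1563, 0.1502]
ee_rot: [0.502, 3.101, 0.0]
contact_force: [-2.1, 2.8, 0.2]
gripper_width: 0.0003
```

{"method": "step_arm", "body": {
  "increments": [
    [[2,-11,0,0,1],[2,-10,0,0,1],[1,-9,0,0,1],[0,-3,0,0,1],[0,0,0,0,1]]
  ]
}}

```text
t: 9.02
position: [0.6782, 0.1231, 0.1503]
ee_rot: [0.503, 3.1, -0.001]
contact_force: [0.1, 0.4, 0.4]
gripper_width: 0.0006
```

```bash
python3 m.py t4; python3 -c "
from h import *;print(r.get_obs()['position'])"
```

```text
ball 50 0.151 82.3
ball 58 0.151 -97.9
red 23417 0.047 12.8
[-0.23886589  0.622719    0.02523697]
[0.67824896 0.12333998 0.1502747 ]
```

The bottle is at 37.2°, so 10.5° more is needed: about 22 mm in −y.

{"method": "step_arm", "body": {
  "increments": [
    [[0,-5,0,0,1],[0,-6,0,0,1],[0,-5,0,0,1],[-1,-4,0,0,1],[0,-2,0,0,1],[0,0,0,0,1]]
  ]
}}

```text
t: 9.82
position: [0.6771, 0.1012, 0.1502]
ee_rot: [0.503, 3.101, -0.001]
contact_force: [-0.6, -0.5, -0.4]
gripper_width: 0.0005
```

```bash
python3 m.py t5; python3 -c "
from h import *;print(r.get_obs()['position'])"
```

```text
ball 50 0.151 72.7
ball 54 0.15 -107.4
red 23195 0.05 -26.5
red 36 0.09 115.0
[-1.46148045  0.37163977  0.21147045]
[0.67716545 0.10121445 0.15021104]
```

The bottle is at 27.6° against the arrow's 26.7°, well inside the tolerance. I'll back away from the spoke, lift and clear the view.

{"method": "step_arm", "body": {
  "increments": [
    [[0,6,0,0,1],[0,9,0,0,1],[0,0,20,0,1],[0,0,40,0,1],[0,0,40,0,1],[-20,40,0,0,1],[-40,40,0,0,1],[-40,40,0,0,1]]
  ]
}}

```text
t: 10.88
position: [0.5762, 0.2378, 0.2518]
ee_rot: [0.502, 3.1, 0.001]
contact_force: [0.1, -0.0, 1.2]
gripper_width: 0.0004
```

{"method": "step_arm", "body": {
  "increments": [
    [[-45,35,0,0,1],[-45,35,0,0,1],[-45,35,0,0,1],[-45,35,0,0,1],[-45,35,0,0,1],[0,35,0,0,1],[0,0,0,0,1],[0,0,0,0,1]]
  ]
}}

```text
t: 11.88
position: [0.3528, 0.4461, 0.251]
ee_rot: [0.503, 3.1, 0.0]
contact_force: [0.4, -0.3, 0.5]
gripper_width: 0.0001
```

```bash
python3 m.py t6; python3 -c "
from h import *;print(r.get_obs()['position'],r.get_obs()['t'])"
```

```text
ball 53 0.151 -17.2
ball 56 0.151 72.8
ball 60 0.151 -107.2
ball 64 0.151 162.6
red 106 0.07 28.2
red 605 0.066 -71.0
red 573 0.072 123.0
[ 0.6987529  -0.17825995 -0.39079772]
[0.3529716  0.44573283 0.25085402] 11.925
```

View pics/t6.png

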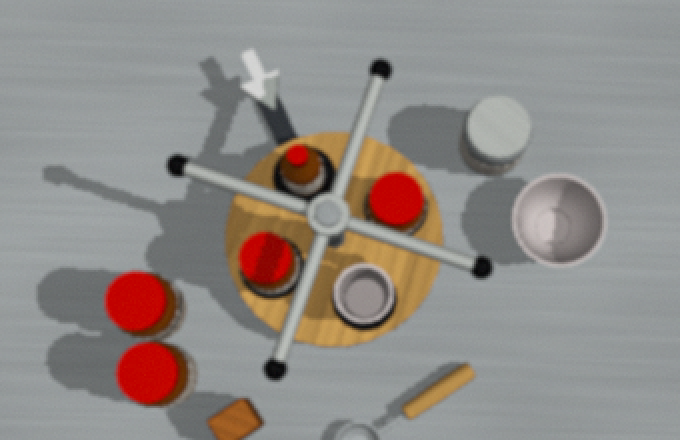

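The bottle (297,158) stands in front of the arrow (260,85), and the other things are upright and where they were. Handing in.

```bash
python3 -c "
from h import *;r.hand_in()"
```

```text
the job is handed in; nothing more can be done
```

I turned the stand about 149° clockwise by pushing one spoke with the closed fingertips, then lifted clear and handed in at about 12 s.

- **Alignment:** In the last top view the four balls put the bottle at 27.8° about the axis, and its cap reads 28.2°. The arrow is at 26.7°, so the bottle is about 1–2 mm sideways off the line, against a 12 mm limit.
- **At rest:** The angle had not changed (27.6° to 27.8°) between the last push and the view taken after the arm had left.
- **Other things:** In that view the things on the plate and on the counter look upright and in place. I checked this only by eye, and the spoon and stamp were partly cut off by the crop.
- **Forces:** Tool force while pushing read at most about 4 N at the end of each move. The arm touches nothing now.

**One disagreement:** The first push passed over the spoke without turning it. By the picture, the closed fingertips sat about 7 mm below the TCP rather than the stated 25 mm, so I went back 15 mm lower and the push then worked.

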